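# Slide a heat sink along the rail into the corner of a soldering fixture

## Robot

A 7-joint arm with a two-finger parallel gripper is mounted at the origin on the work surface. World frame = base frame: x ahead of the robot, y to its left, z up, the work surface at z = 0. Lengths are in m, angles in degrees, forces in N, time in s.
With the tool pointing down it reaches from about 0.425 to 1.025 m from the base axis. Payload 3.6 kg.
Tool frame: the origin (TCP) lies midway between the tips of the shut fingers; the grasp point (between the pads) lies 19 mm behind it; z points along the fingers, y is the line along which they close (so a half turn about z gives the same grasp; the last joint's range is limited). The gripper opens to 85 mm and grips with 20 to 120 N. Pads are 22 mm wide; open, the fingers measure 114 mm over their backs; the gripper's body (76 mm by 85 mm) begins 54 mm behind the grasp point. The pads swing forward as they close: fully open they stand 13 mm farther back than shut.
Start: joints at [68.898, 33.873, 2.773, 92.16, -1.908, 54.013, -1.931], TCP at [0.197, -0.698, 0.231] pointing down, gripper open.
Joint ranges: [-153.93, 153.93], [-27.13, 128.08], [-72.61, 78.16], [10.71, 143.7], [-87.88, 267.88], [4.46, 118.87], [-176.78, 176.78]. Speed limits (degrees/s): [147.25, 147.25, 180, 180, 180, 180, 180].

## Interface

Orientations are given as [roll, pitch, yaw] about the fixed x, y, z axes, in that order (R = Rz(yaw) Ry(pitch) Rx(roll)).
In Python, from rig import arm, grab_frame, camera_model, order gives the robot as it stands.
- The arm moves only by the tool carry_out, never from a script. Its argument "increments" is a list of rows, each an object of numbers: "gripper": the opening, from 0 (shut) to 1 (fully open); "tx", "ty", "tz": the shift along the tool's x, y, z scaled (see below); "spin": the turn about the tool's z scaled (see below). A call has 1 to 12 rows; each row is the pose to reach, as a shift and turn from the pose commanded when the call began, along the tool's axes at that moment; what a row does not reach only later rows make up. The controller multiplies each number of a shift by 0.15 m and each number of a turn by 90 degrees. A row lasts 1/12 s, in which the tool goes at most 41.7 mm and 7.16 degrees, less where a joint would pass 70% of its speed; a pose out of reach is approached as far as the arm can. A call with a number of a shift or a turn outside -1 to 1 is refused whole. A call with a gripper value outside its range is refused whole. The fingers move at their own pace and stop on an object; "newtons" is the grip in N (left out, the last holds). Time passes only in rows, so rows that repeat a pose let the fingers close. It gives the time, the measured TCP pose, the force, the opening and the grip force at its end, in the units of the state.
- arm.read_state(): the state, without advancing time (a new reading comes with each control period).
- grab_frame(name): name is "side" or "top" or "wrist"; returns the picture (480x640x3 uint8, red, green, blue); there is no depth.
- camera_model(name): a dict with "camera_matrix" (3x3 intrinsics, pixels), "eye" and "attitude" of the camera in the world; the wrist camera has in their place "T_tool_cam" (4x4, takes a point from camera to tool coordinates, whose origin is the TCP and whose axes are the flange's). Camera axes: x right, y down, z forward; pixel columns grow to the right and rows downward; lengths in m; the calibration is good to about 2 mm. A picture is of the moment at which its call begins: read the wrist's pose just before it. camera_model takes no time and is no camera call.
- order.job_done(): hands the job in; it is judged then, once.
The state is a dict: "time_s": time; "joint_pos": joint angles; "qvel": joint speeds; "joint_efforts": joint torques, N m; "ee_pos": TCP position; "tcp_rot": TCP orientation; "wrist_force": force on the tool from outside, world axes, zero at the start; "ft_torque": the same for the moment, N m; "opening": opening from 0.0 (shut) to 1.0 (fully open); "grasp_force": force on a finger pad.
Only numpy, scipy, OpenCV 4.12 (cv2) and the standard library are available. Lean on these libraries where they do the work, as an engineer would, in place of code of your own. Each camera call takes 0.05 s, during which the arm holds its last target. There are 200 camera calls.

## Task

On the black soldering fixture, push the loose finned heat sink sideways until one side lies flat against the long rail, then, keeping it against the rail, slide it along into the corner pocket at the rail's end until it is fully home against the end stop. Only push it with the fingertips or the outside of the fingers: it must stay flat on the plate and never be picked up. Leave the capacitor, the tin and the screwdriver where they are.

Things in the scene. Friction and masses are not known exactly. Their poses are not given: they have to be found in the camera images.
- jig: Soldering fixture, fixed: black plate 180 (its x) by 310 (its y) by 8 mm, top at z = 8 mm; spans x = -95 to 85, y = -155 to 155 mm. Origin on its underside at bench level. It carries plain aluminium bars 12 mm high (tops at z = 20 mm): rail, end stop and keeper; the rest of its top is open and flat. Its place and yaw differ each time.
- rail (a point): Middle of the long rail's foot line, on the plate top at x = 60, y = 0, z = 8 mm of the fixture. The rail's guiding face passes through it, looks to the fixture's -x and runs along y from -150 to 142 mm. The rail is 14 mm thick and 12 mm high. Axes as the fixture's.
- stop (a point): Foot of the end stop's face, in the corner with the rail: at x = 60, y = 130, z = 8 mm of the fixture. The stop closes the rail's +y end: a bar 14 mm thick, 12 mm high, spanning x = -2 to 74 mm, its face looking to -y. Axes as the fixture's.
- pocket_mouth (a point): Middle of the pocket's mouth, at x = 38.5, y = 107, z = 8 mm of the fixture. A short keeper bar, 12 mm high, stands opposite the rail, inner face at x = 17 mm, from y = 107 mm to the stop: the pocket is 43 mm wide and 23 mm deep, so the back 17 mm of the seated heat sink stands out. The keeper's flared lead-in reaches back to y = 93 mm. Axes as the fixture's.
- seat (a point): Where the centre of the heat sink's underside is when it is fully home in the corner pocket, touching rail and end stop: on the plate top, at x = 40, y = 110, z = 8 mm of the fixture. Axes as the fixture's: +x towards the rail, +y along the rail towards the end stop.
- heatsink: Loose square aluminium heat sink 40 by 40 mm, 16 mm high, straight upright fins (along its y) on a 5 mm base, about 50 g; pushes like a solid block. Origin at the centre of its underside, z up. Starts flat on the plate, its centre 20 to 55 mm from the seat's line along the rail and 120 to 170 mm from the seat on its -y side, turned up to 0.35 rad from square.
- capacitor: Bystander: blue upright can capacitor, 25 mm across, 32 mm high, standing on the plate near its corner at x = -70, y = 110 mm of the fixture, away from the pocket. Origin at the centre of its underside.
- tin: Bystander: low round copper-coloured rosin tin with aluminium cap, 52 mm across, 30 mm high, on the bench beyond the rail. Origin at the centre of its underside.
- driver: Bystander: screwdriver with a black handle, 160 mm long, lying on the bench beside the plate's -y end. Origin under its middle, length along its x.
Mind the look-alikes: they are no part of the job. What is shaped like the heatsink but brown or purple is not meant.

How it is judged (in metres and radians):
On the way:
1. the heat sink lies flat against the rail (within 3 mm and 0.08 rad) while still at least 85 mm short of its seat (x of heatsink in the frame of seat above -0.003 m and y of heatsink in the frame of seat between -0.26 and -0.085 m and (angle between the x axis of heatsink and the x axis of seat, either way round below 0.08 rad or angle between the x axis of heatsink and the y axis of seat, either way round below 0.08 rad)), for 0.1 s.
At the end, for the whole second after the job is handed in: the heat sink lies flat in the corner pocket, within 3 mm of the end stop, within 4.5 mm of the rail (the pocket's play is 3 mm), square within 0.08 rad, at rest and released; capacitor, tin and screwdriver not moved more than 15 mm (x of heatsink in the frame of seat between -0.0045 and 0.002 m and y of heatsink in the frame of seat between -0.003 and 0.002 m and z of heatsink in the frame of seat between -0.002 and 0.002 m and (angle between the x axis of heatsink and the x axis of seat, either way round below 0.08 rad or angle between the x axis of heatsink and the y axis of seat, either way round below 0.08 rad) and angle between heatsink's own z axis and vertical below 0.06 rad and linear speed of heatsink below 0.01 m/s and distance of each of capacitor, tin, driver from where it was at the start of the episode below 0.015 m); the robot touches nothing.
It fails at once if the heat sink is lifted more than 6 mm off the plate, tipped over or pushed off the plate (z of heatsink in the frame of seat above 0.006 m or z of heatsink in the frame of seat below -0.004 m or angle between heatsink's own z axis and vertical above 0.5 rad).
It fails at once if the heat sink is more than 6 mm away from the rail after it has come within 80 mm of its seat (it must slide along the rail) (y of heatsink in the frame of seat above -0.08 m and x of heatsink in the frame of seat below -0.006 m).
It fails at once if the capacitor, the tin or the screwdriver is moved more than 15 mm (distance of any of capacitor, tin, driver from where it was at the start of the episode above 0.015 m).
It also fails if it takes over 45 s, if anything falls off the work surface, if the arm or the gripper's body presses on something with over 40 N, if the wrist force passes 120 N, or if a joint passes its speed limit or range.

## Working session

There is one attempt and no reset: what is moved stays moved. The work goes in short steps, Python scripts to look and compute and a tool call to move; the robot and the scene stay as the last step left them, time stands still between calls to the robot, and variables do not carry over. Pictures are saved under pics/ and viewed, at most 12 in all, crops included, and the job is handed in when it is done.

Besides the shell and the picture viewer there is one more tool, called after "Emit:" as name([rows], argument=value, ...), one row to a line, values as JSON. carry_out: Moves the arm, as the interface text tells. Shifts and turns lie within -1 to 1; 1 stands for 0.15 m of shift or 90 degrees of turn. Its arguments: {"type":"object","properties":{"increments":{"type":"array","items":{"type":"object","properties":{"gripper":{"type":"number"},"tx":{"type":"number"},"ty":{"type":"number"},"tz":{"type":"number"},"spin":{"type":"number"}}}},"newtons":{"type":"number"}},"required":["increments"]}

```bash
mkdir -p pics
python3 - <<'E'
from rig import arm, grab_frame, camera_model
import cv2,json
s=arm.read_state(); print(s)
for n in("top","side"):
    cv2.imwrite(f"pics/{n}0.png",grab_frame(n)[:,:,::-1]); m=camera_model(n); print(n,m)
E
```

```text
{'time_s': 0.0, 'joint_pos': array([68.89768135, 33.92542281,  2.76598949, 92.23573481, -1.90922312,
       54.01264812, -1.93087612]), 'qvel': array([ 0.03497994,  0.07159354, -0.02299673, -0.08236608,  0.01086856,
       -0.07352597, -0.06414471]), 'joint_efforts': array([-6.13995417e-04, -5.48705471e+01,  1.54626075e+00, -1.98129272e+01,
        9.34459094e-03,  8.95476085e-03, -2.64833386e-05]), 'ee_pos': array([ 0.19653943, -0.69699769,  0.23014854]), 'tcp_rot': array([-1.79872399e+02,  5.38730649e-03,  1.57501862e+01]), 'wrist_force': array([-0.30707292,  0.55855347, -0.22519813]), 'ft_torque': array([-0.00393259,  0.00075696, -0.01960658]), 'grasp_force': 0.0, 'opening': 1.0007480096821344}
top {'camera_matrix': array([[436.95993622,   0.        , 312.56646736],
       [  0.        , 436.95993622, 237.49003362],
       [  0.        ,   0.        ,   1.        ]]), 'eye': array([ 0.52704605, -0.00449248,  0.85286369]), 'attitude': array([-172.71221809,   -2.26228009,  -91.41086379])}
side {'camera_matrix': array([[600.40780721,   0.        , 324.4654586 ],
       [  0.        , 600.40780721, 243.04688491],
       [  0.        ,   0.        ,   1.        ]]), 'eye': array([0.18394829, 0.6126231 , 0.60108137]), 'attitude': array([-126.15013151,   -1.35226891, -143.40488529])}
```

View pics/top0.png

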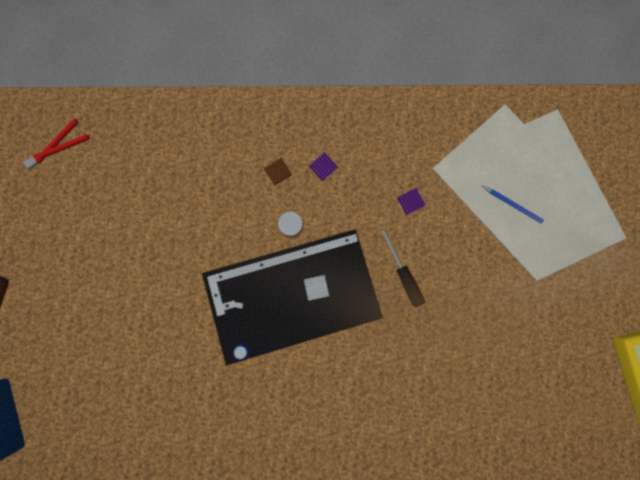

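View pics/side0.png

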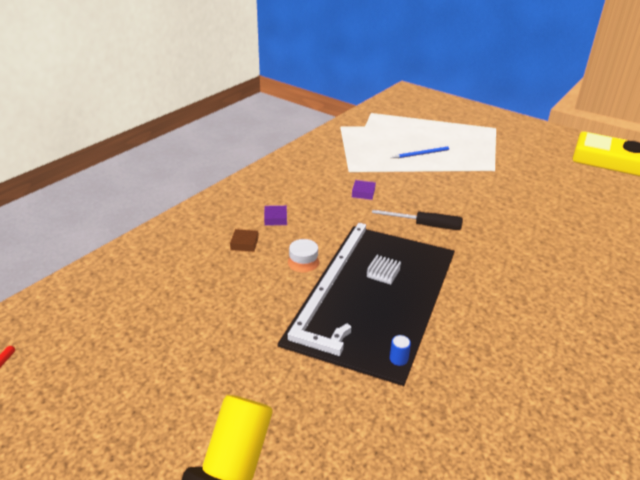

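The top view shows the plate with corners near (203,272), (356,231), (382,318) and (226,364). The rail runs along its upper edge and the pocket is at the left. The heat sink is at (316,288), the capacitor at (240,352), the tin at (290,223) and the driver near (405,270). The side view agrees.

```bash
cat > h.py <<'E'
from rig import arm, grab_frame, camera_model
import cv2, numpy as np
from scipy.spatial.transform import Rotation as R
def cam(n):
    m=camera_model(n); return m["camera_matrix"],np.array(m["eye"]),R.from_euler('xyz',m["attitude"],degrees=True).as_matrix()
def cast(n,uv,z):
    K,e,A=cam(n); uv=np.atleast_2d(uv).astype(float)
    d=(A@np.linalg.inv(K)@np.c_[uv,np.ones(len(uv))].T).T
    return (e+d*((z-e[2])/d[:,2])[:,None])[:,:2]
def big(mask): return max(cv2.findContours(mask.astype(np.uint8),cv2.RETR_EXTERNAL,cv2.CHAIN_APPROX_NONE)[0],key=cv2.contourArea)
def rect(p):  # metric points -> centre,size,angle mod 90
    (c,s,a)=cv2.minAreaRect((p*1000).astype(np.float32)); return np.array(c),s,(a+45)%90-45
E
python3 - <<'E'
from h import *
for n,box in (("top",(190,220,395,375)),("side",(270,215,465,390))):
    f=grab_frame(n); x0,y0,x1,y1=box
    roi=np.zeros(f.shape[:2],bool); roi[y0:y1,x0:x1]=1
    g=f.max(2).astype(int); sat=g-f.min(2)
    dark=(g<60)&roi
    c=big(dark); hull=cv2.convexHull(c)
    inside=cv2.fillConvexPoly(np.zeros(f.shape[:2],np.uint8),hull,1)
    print(n,"plate",rect(cast(n,hull[:,0],0.008)))
    br=(g>90)&(sat<45)&(inside>0)
    for k in cv2.findContours(br.astype(np.uint8),cv2.RETR_EXTERNAL,cv2.CHAIN_APPROX_NONE)[0]:
        if cv2.contourArea(k)>60: 
            for z in (0.020,0.024): print("bright z",z,cv2.contourArea(k),k[:,0].mean(0).round(1),rect(cast(n,k[:,0],z)))
E
```

```text
top plate (array([523.68347168,   1.8792572 ]), (178.12258911132812, 307.6168212890625), 14.93738842010498)
bright z 0.02 98.0 [239.5 352.6] (array([420.73815918,  99.93945312]), (19.56413459777832, 22.91431427001953), 43.56147384643555)
bright z 0.024 98.0 [239.5 352.6] (array([421.24871826,  99.43787384]), (19.47017478942871, 22.80423927307129), 43.56144332885742)
bright z 0.02 423.5 [316.1 287.3] (array([537.49139404, -44.14646912]), (40.89112854003906, 40.74110794067383), 10.961925506591797)
bright z 0.024 423.5 [316.1 287.3] (array([537.44116211, -43.95600891]), (40.694793701171875, 40.5454216003418), 10.96200942993164)
bright z 0.02 1400.0 [268.1 269.1] (array([564.27935791,   9.6890564 ]), (76.12531280517578, 294.6859436035156), 14.964582443237305)
bright z 0.024 1400.0 [268.1 269.1] (array([564.1005249 ,   9.62091064]), (75.75973510742188, 293.2706604003906), 14.964573860168457)
side plate (array([521.40661621,   8.96388245]), (176.48275756835938, 308.6077575683594), 14.906231880187988)
bright z 0.02 138.0 [401.5 340.4] (array([432.71939087,  79.50110626]), (22.351940155029297, 20.573816299438477), 37.9061279296875)
bright z 0.024 138.0 [401.5 340.4] (array([431.00698853,  83.17097473]), (22.198070526123047, 20.43219757080078), 37.9061393737793)
bright z 0.02 646.0 [383.6 268.8] (array([535.69604492, -36.85251999]), (46.55405807495117, 62.104312896728516), 11.55168342590332)
bright z 0.024 646.0 [383.6 268.8] (array([533.27471924, -32.38171005]), (46.233604431152344, 61.67685317993164), 11.551794052124023)
bright z 0.02 1712.5 [325.5 308.9] (array([554.91168213,  41.65123749]), (80.2778549194336, 255.97933959960938), 14.896478652954102)
bright z 0.024 1712.5 [325.5 308.9] (array([552.35803223,  45.58165741]), (79.72527313232422, 254.21731567382812), 14.896477699279785)
```

Emit:
carry_out([
  {"tx": 0.76,"ty": -0.89,"tz": 0,"spin": 0.009,"gripper": 0},
  {"tx": 0.76,"ty": -0.89,"tz": 0,"spin": 0.009,"gripper": 0},
  {"tx": 0.76,"ty": -0.89,"tz": 0,"spin": 0.009,"gripper": 0},
  {"tx": 0.76,"ty": -0.89,"tz": 0,"spin": 0.009,"gripper": 0},
  {"tx": 0.76,"ty": -0.89,"tz": 0,"spin": 0.009,"gripper": 0},
])

```text
time_s: 0.62
ee_pos: [0.2746, -0.5302, 0.2306]
tcp_rot: [-179.6, -0.2, 15.4]
wrist_force: [0.9, -0.4, -0.9]
opening: 0.297
grasp_force: 0.0
```

Emit:
carry_out([
  {"tx": 0.76,"ty": -0.89,"tz": 0,"gripper": 0},
  {"tx": 0.76,"ty": -0.89,"tz": 0,"gripper": 0},
  {"tx": 0.76,"ty": -0.89,"tz": 0,"gripper": 0},
  {"tx": 0.76,"ty": -0.89,"tz": 0,"gripper": 0},
  {"tx": 0.76,"ty": -0.89,"tz": 0,"gripper": 0},
])

```text
invalid input at $.increments[0]: expected keys gripper, tx, ty, tz, spin
```

Emit:
carry_out([
  {"tx": 0.76,"ty": -0.89,"tz": 0,"gripper": 0},
  {"tx": 0.76,"ty": -0.89,"tz": 0,"gripper": 0},
  {"tx": 0.76,"ty": -0.89,"tz": 0,"gripper": 0},
  {"tx": 0.76,"ty": -0.89,"tz": 0,"gripper": 0},
  {"tx": 0.76,"ty": -0.89,"tz": 0,"gripper": 0},
])

```text
invalid input at $.increments[0]: expected keys gripper, tx, ty, tz, spin
```

Emit:
carry_out([
  {"tx": 0.74,"ty": -0.9,"tz": 0,"spin": 0,"gripper": 0},
  {"tx": 0.74,"ty": -0.9,"tz": 0,"spin": 0,"gripper": 0},
  {"tx": 0.74,"ty": -0.9,"tz": 0,"spin": 0,"gripper": 0},
  {"tx": 0.74,"ty": -0.9,"tz": 0,"spin": 0,"gripper": 0},
  {"tx": 0.74,"ty": -0.9,"tz": 0,"spin": 0,"gripper": 0},
])

```text
time_s: 1.03
ee_pos: [0.3458, -0.3718, 0.231]
tcp_rot: [-179.7, -0.1, 15.5]
wrist_force: [0.1, 0.1, -0.5]
opening: -0.005
grasp_force: 0.0
```

Emit:
carry_out([
  {"tx": 0.74,"ty": -0.9,"tz": 0,"spin": 0,"gripper": 0},
  {"tx": 0.74,"ty": -0.9,"tz": 0,"spin": 0,"gripper": 0},
  {"tx": 0.74,"ty": -0.9,"tz": 0,"spin": 0,"gripper": 0},
  {"tx": 0.74,"ty": -0.9,"tz": 0,"spin": 0,"gripper": 0},
  {"tx": 0.74,"ty": -0.9,"tz": 0,"spin": 0,"gripper": 0},
])

```text
time_s: 1.45
ee_pos: [0.4183, -0.2134, 0.2315]
tcp_rot: [-179.9, -0.1, 15.5]
wrist_force: [0.2, -0.3, 0.1]
opening: -0.003
grasp_force: 0.0
```

Emit:
carry_out([
  {"tx": 0.74,"ty": -0.9,"tz": 0,"spin": 0,"gripper": 0},
  {"tx": 0.74,"ty": -0.9,"tz": 0,"spin": 0,"gripper": 0},
  {"tx": 0.74,"ty": -0.9,"tz": 0,"spin": 0,"gripper": 0},
  {"tx": 0.74,"ty": -0.9,"tz": 0,"spin": 0,"gripper": 0},
  {"tx": 0.74,"ty": -0.9,"tz": 0,"spin": 0,"gripper": 0},
  {"tx": 0.74,"ty": -0.9,"tz": 0,"spin": 0,"gripper": 0},
  {"tx": 0.74,"ty": -0.9,"tz": 0,"spin": 0,"gripper": 0},
])

```text
time_s: 2.03
ee_pos: [0.4874, -0.0616, 0.2311]
tcp_rot: [180.0, 0.1, 15.0]
wrist_force: [0.1, 0.3, 0.2]
opening: 0.004
grasp_force: 0.0
```

```bash
cat >> h.py <<'E'
O=np.array([.5286,.0032]);Y=np.radians(14.95)
def fix(p): # world xy -> fixture mm
    return np.array([[np.cos(Y),np.sin(Y)],[-np.sin(Y),np.cos(Y)]])@(np.array(p)[:2]-O)*1000
def tcp():
    s=arm.read_state(); print("t",round(s["time_s"],2),"tcp fix",fix(s["ee_pos"]).round(1),"z",(s["ee_pos"][2]*1000).round(1),"yaw",(s["tcp_rot"]).round(2),"F",s["wrist_force"].round(1),"op",round(s["opening"],2))
E
python3 - <<'E'
from h import *
tcp()
cv2.imwrite("pics/w1.png",grab_frame("wrist")[:,:,::-1]); tcp()
E
```

```text
t 2.03 tcp fix [-56.6 -52. ] z 231.1 yaw [1.7998e+02 6.0000e-02 1.5000e+01] F [0.1 0.3 0.2] op 0.0
t 2.08 tcp fix [-57.4 -53.1] z 231.1 yaw [1.7997e+02 8.0000e-02 1.4850e+01] F [ 0.4 -0.7 -0.3] op -0.0
```

View pics/w1.png

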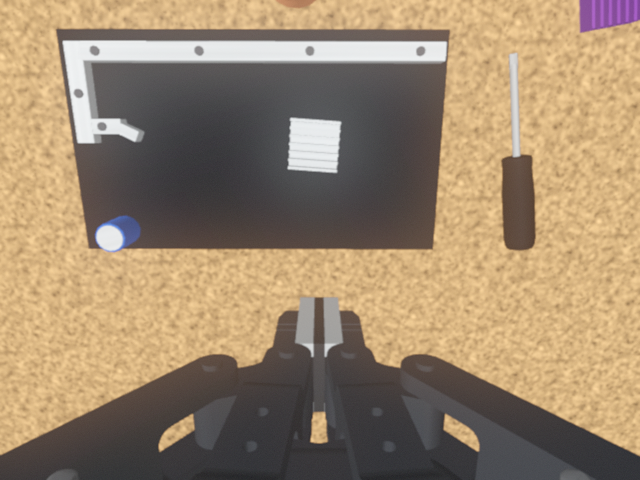

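The wrist view shows the shut fingertips at about (318,320), the heat sink at (314,145), and the rail and pocket above and to the left. The tool is square to the fixture, so I'm descending in the free space beside the heat sink.

Emit:
carry_out([
  {"tx": 0,"ty": -0.03,"tz": 0.25,"spin": 0,"gripper": 0},
  {"tx": 0,"ty": -0.03,"tz": 0.5,"spin": 0,"gripper": 0},
  {"tx": 0,"ty": -0.03,"tz": 0.75,"spin": 0,"gripper": 0},
  {"tx": 0,"ty": -0.03,"tz": 0.95,"spin": 0,"gripper": 0},
  {"tx": 0,"ty": -0.03,"tz": 1.0,"spin": 0,"gripper": 0},
  {"tx": 0,"ty": -0.03,"tz": 1.0,"spin": 0,"gripper": 0},
])

```text
time_s: 2.58
ee_pos: [0.4841, -0.059, 0.0795]
tcp_rot: [-180.0, 0.3, 14.8]
wrist_force: [-0.1, -0.7, 0.0]
opening: -0.001
grasp_force: 0.0
```

Emit:
carry_out([
  {"tx": 0,"ty": 0,"tz": 0.12,"spin": 0,"gripper": 0},
  {"tx": 0,"ty": 0,"tz": 0.24,"spin": 0,"gripper": 0},
  {"tx": 0,"ty": 0,"tz": 0.34,"spin": 0,"gripper": 0},
  {"tx": 0,"ty": 0,"tz": 0.4,"spin": 0,"gripper": 0},
  {"tx": 0,"ty": 0,"tz": 0.43,"spin": 0,"gripper": 0},
  {"tx": 0,"ty": 0,"tz": 0.44,"spin": 0,"gripper": 0},
  {"tx": 0,"ty": 0,"tz": 0.44,"spin": 0,"gripper": 0},
])

```text
time_s: 3.17
ee_pos: [0.487, -0.0573, 0.016]
tcp_rot: [180.0, -0.1, 14.9]
wrist_force: [0.6, -0.5, 0.2]
opening: 0.003
grasp_force: 0.0
```

Run:
```python
from h import *
tcp()
cv2.imwrite("pics/w2.png",grab_frame("side")[150:450,200:600,::-1].repeat(2,0).repeat(2,1)); tcp()
```

```text
t 3.17 tcp fix [-55.8 -47.7] z 16.0 yaw [ 1.7997e+02 -7.0000e-02  1.4900e+01] F [ 0.6 -0.5  0.2] op 0.0
t 3.22 tcp fix [-55.7 -47.6] z 16.2 yaw [ 1.7997e+02 -8.0000e-02  1.4920e+01] F [0.1 0.2 0.8] op 0.0
```

View pics/w2.png

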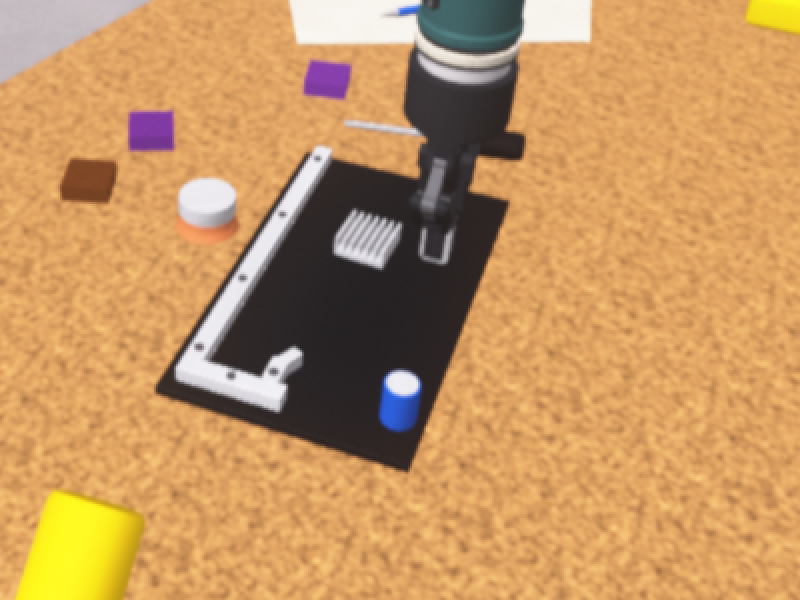

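The side crop shows the fingertips at about (435,245), just clear of the plate. The heat sink at (368,238) lies between them and the rail. Now the push towards the rail.

Emit:
carry_out([
  {"tx": 0.05,"ty": 0,"tz": 0.016,"spin": 0,"gripper": 0},
  {"tx": 0.1,"ty": 0,"tz": 0.016,"spin": 0,"gripper": 0},
  {"tx": 0.13,"ty": 0,"tz": 0.016,"spin": 0,"gripper": 0},
  {"tx": 0.16,"ty": 0,"tz": 0.016,"spin": 0,"gripper": 0},
  {"tx": 0.19,"ty": 0,"tz": 0.016,"spin": 0,"gripper": 0},
  {"tx": 0.22,"ty": 0,"tz": 0.016,"spin": 0,"gripper": 0},
  {"tx": 0.25,"ty": 0,"tz": 0.016,"spin": 0,"gripper": 0},
  {"tx": 0.28,"ty": 0,"tz": 0.016,"spin": 0,"gripper": 0},
  {"tx": 0.31,"ty": 0,"tz": 0.016,"spin": 0,"gripper": 0},
  {"tx": 0.34,"ty": 0,"tz": 0.016,"spin": 0,"gripper": 0},
  {"tx": 0.37,"ty": 0,"tz": 0.016,"spin": 0,"gripper": 0},
  {"tx": 0.37,"ty": 0,"tz": 0.016,"spin": 0,"gripper": 0},
])

```text
time_s: 4.22
ee_pos: [0.5418, -0.0421, 0.013]
tcp_rot: [180.0, -0.1, 15.0]
wrist_force: [0.6, -0.5, 0.7]
opening: -0.0
grasp_force: 0.0
```

```bash
cat >> h.py <<'E'
def sink(n="top"):
    f=grab_frame(n); s=arm.read_state(); g=f.max(2).astype(int); sat=g-f.min(2)
    roi=np.zeros(f.shape[:2],bool); roi[215:375,190:395]=1
    br=(g>90)&(sat<45)&roi
    for k in cv2.findContours(br.astype(np.uint8),cv2.RETR_EXTERNAL,cv2.CHAIN_APPROX_NONE)[0]:
        if cv2.contourArea(k)>60:
            c,s,a=rect(cast(n,k[:,0],0.024)); print(cv2.contourArea(k),"fix",fix(c/1000).round(1),np.round(s,1),"rel ang",round(a-14.95,1))
E
python3 - <<'E'
from h import *
tcp(); sink()
cv2.imwrite("pics/t3.png",cv2.resize(grab_frame("top")[215:375,190:395,::-1],None,fx=3,fy=3)); tcp()
E
```

```text
t 4.22 tcp fix [  1.1 -47.2] z 13.0 yaw [ 1.7999e+02 -1.3000e-01  1.4970e+01] F [ 0.6 -0.5  0.7] op -0.0
96.5 fix [-78.  120.4] [20.7 21.6] rel ang 28.4
949.0 fix [36.1 61.5] [ 76.3 164.5] rel ang 0.3
370.5 fix [ 66.4 -87.4] [ 15.4 125.4] rel ang 0.2
79.0 fix [  38.1 -206.3] [56.6  7.9] rel ang 9.2
428.0 fix [123.3 -33.3] [46.  40.7] rel ang -16.0
t 4.32 tcp fix [ -0.3 -47.1] z 12.9 yaw [ 1.800e+02 -3.000e-02  1.495e+01] F [ 0.4 -0.8 -0.6] op -0.0
```

View pics/t3.png

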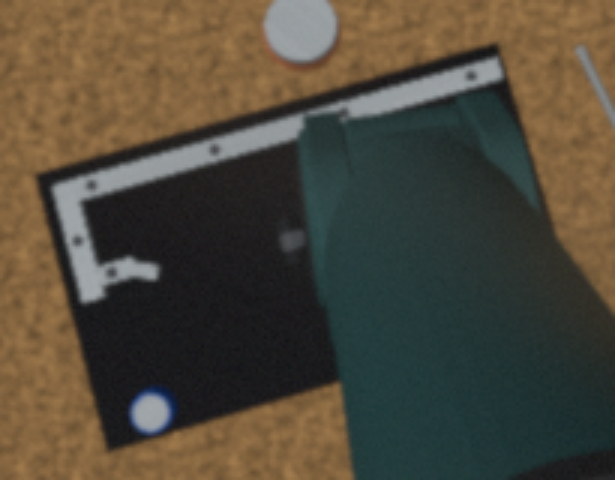

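The top view is blocked by the arm, so I'll finish by feel in small steps and check with the wrist and side cameras.

Emit:
carry_out([
  {"tx": 0.01,"ty": 0,"tz": 0,"spin": 0,"gripper": 0},
  {"tx": 0.02,"ty": 0,"tz": 0,"spin": 0,"gripper": 0},
  {"tx": 0.03,"ty": 0,"tz": 0,"spin": 0,"gripper": 0},
  {"tx": 0.04,"ty": 0,"tz": 0,"spin": 0,"gripper": 0},
  {"tx": 0.04,"ty": 0,"tz": 0,"spin": 0,"gripper": 0},
])

```text
time_s: 4.73
ee_pos: [0.5463, -0.0409, 0.0129]
tcp_rot: [180.0, -0.0, 14.9]
wrist_force: [0.2, 0.2, 0.4]
opening: -0.0
grasp_force: 0.0
```

Run:
```python
from h import *
tcp()
w=grab_frame("wrist"); s=grab_frame("side"); tcp()
cv2.imwrite("pics/w4.png",np.hstack([cv2.resize(w,(400,300)),cv2.resize(s[210:360,270:470],(400,300))])[:,:,::-1])
```

```text
t 4.73 tcp fix [  5.7 -47.2] z 12.9 yaw [ 1.800e+02 -3.000e-02  1.494e+01] F [0.2 0.2 0.4] op -0.0
t 4.83 tcp fix [  5.4 -47.2] z 12.9 yaw [ 1.800e+02 -1.000e-02  1.494e+01] F [-0.1 -0.2  0.6] op -0.0
```

View pics/w4.png

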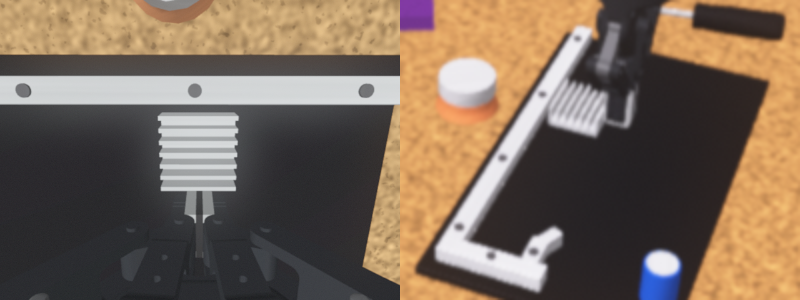

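Wrist view (left): the heat sink at about (198,152) is square to the rail with a few mm of gap left. The side view (right) agrees.

Emit:
carry_out([
  {"tx": 0.01,"ty": 0,"tz": 0,"spin": 0,"gripper": 0},
  {"tx": 0.02,"ty": 0,"tz": 0,"spin": 0,"gripper": 0},
  {"tx": 0.027,"ty": 0,"tz": 0,"spin": 0,"gripper": 0},
  {"tx": 0.027,"ty": 0,"tz": 0,"spin": 0,"gripper": 0},
])

```text
time_s: 5.17
ee_pos: [0.5502, -0.0399, 0.0129]
tcp_rot: [180.0, -0.0, 14.9]
wrist_force: [0.2, -0.2, -0.3]
opening: -0.001
grasp_force: 0.0
```

Emit:
carry_out([
  {"tx": 0.01,"ty": 0,"tz": 0,"spin": 0,"gripper": 0},
  {"tx": 0.01,"ty": 0,"tz": 0,"spin": 0,"gripper": 0},
  {"tx": 0.01,"ty": 0,"tz": 0,"spin": 0,"gripper": 0},
])

```text
time_s: 5.42
ee_pos: [0.5513, -0.0395, 0.0129]
tcp_rot: [180.0, -0.0, 14.9]
wrist_force: [-0.4, -0.6, 0.5]
opening: -0.003
grasp_force: 0.0
```

Emit:
carry_out([
  {"tx": 0.01,"ty": 0,"tz": 0,"spin": 0,"gripper": 0},
  {"tx": 0.01,"ty": 0,"tz": 0,"spin": 0,"gripper": 0},
  {"tx": 0.01,"ty": 0,"tz": 0,"spin": 0,"gripper": 0},
])

```text
time_s: 5.67
ee_pos: [0.5514, -0.0395, 0.0128]
tcp_rot: [-180.0, 0.1, 14.9]
wrist_force: [-2.2, -0.5, 2.3]
opening: -0.001
grasp_force: 1.4
```

Emit:
carry_out([
  {"tx": 0.01,"ty": 0,"tz": 0,"spin": 0,"gripper": 0},
  {"tx": 0.01,"ty": 0,"tz": 0,"spin": 0,"gripper": 0},
  {"tx": 0.01,"ty": 0,"tz": 0,"spin": 0,"gripper": 0},
])

```text
time_s: 5.92
ee_pos: [0.5514, -0.0395, 0.0127]
tcp_rot: [-180.0, 0.3, 14.9]
wrist_force: [-4.5, -1.4, 4.0]
opening: -0.001
grasp_force: 2.6
```

Run:
```python
from h import *
tcp()
w=grab_frame("wrist"); tcp()
cv2.imwrite("pics/w5.png",cv2.resize(w[100:340,200:440],(600,600))[:,:,::-1])
```

```text
t 5.92 tcp fix [ 11.  -47.1] z 12.7 yaw [-179.97    0.31   14.9 ] F [-4.5 -1.4  4. ] op -0.0
t 5.97 tcp fix [ 11.  -47.1] z 12.6 yaw [-179.97    0.31   14.9 ] F [-5.9 -0.7  4.2] op 0.0
```

View pics/w5.png

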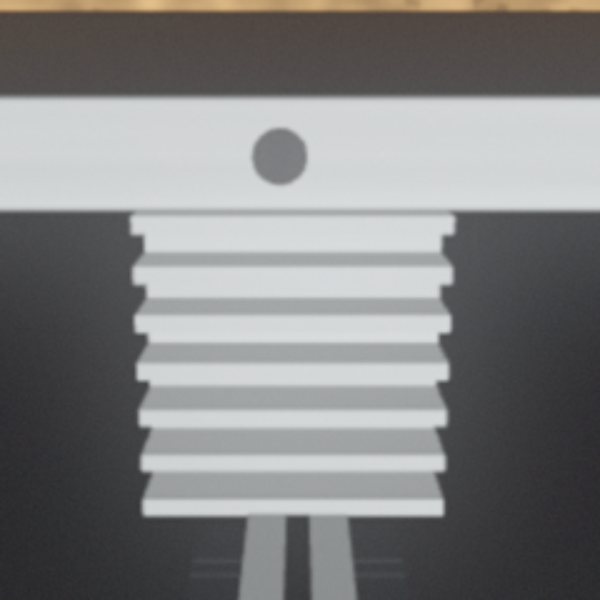

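The crop shows the heat sink's top edge at row 212, parallel to and touching the rail face, with 4–6 N of contact force. That meets the first condition. Next I back off and check the joints before turning.

Emit:
carry_out([
  {"tx": -0.1,"ty": 0,"tz": 0,"spin": 0,"gripper": 0},
  {"tx": -0.2,"ty": 0,"tz": 0,"spin": 0,"gripper": 0},
  {"tx": -0.3,"ty": 0.1,"tz": -0.1,"spin": 0,"gripper": 0},
  {"tx": -0.3,"ty": 0.3,"tz": -0.2,"spin": 0,"gripper": 0},
  {"tx": -0.3,"ty": 0.4,"tz": -0.2,"spin": 0,"gripper": 0},
  {"tx": -0.3,"ty": 0.4,"tz": -0.2,"spin": 0,"gripper": 0},
])

```text
time_s: 6.47
ee_pos: [0.5293, -0.1132, 0.0442]
tcp_rot: [179.7, -0.3, 14.6]
wrist_force: [-0.0, -1.4, 0.4]
opening: -0.005
grasp_force: 0.0
```

Run:
```python
from h import *
tcp(); print(arm.read_state()["joint_pos"].round(1))
```

```text
t 6.47 tcp fix [ -29.3 -112.7] z 44.2 yaw [179.73  -0.34  14.58] F [-0.  -1.4  0.4] op -0.0
[ 10.3  37.4  -4.2 122.5   7.9  19.9 -75.9]
```

Emit:
carry_out([
  {"tx": 0.1,"ty": 0,"tz": 0,"spin": -0.07,"gripper": 0.15},
  {"tx": 0.2,"ty": 0,"tz": 0,"spin": -0.14,"gripper": 0.15},
  {"tx": 0.3,"ty": 0,"tz": 0,"spin": -0.21,"gripper": 0.15},
  {"tx": 0.4,"ty": 0,"tz": 0,"spin": -0.28,"gripper": 0.15},
  {"tx": 0.45,"ty": 0,"tz": 0,"spin": -0.35,"gripper": 0.15},
  {"tx": 0.45,"ty": 0,"tz": 0,"spin": -0.42,"gripper": 0.15},
  {"tx": 0.45,"ty": 0,"tz": 0,"spin": -0.5,"gripper": 0.15},
  {"tx": 0.45,"ty": 0,"tz": 0,"spin": -0.5,"gripper": 0.15},
])

```text
time_s: 7.13
ee_pos: [0.5921, -0.0897, 0.0426]
tcp_rot: [180.0, -0.1, 60.1]
wrist_force: [-0.9, 0.0, -0.7]
opening: 0.152
grasp_force: 0.0
```

Emit:
carry_out([
  {"tx": 0,"ty": 0,"tz": 0,"spin": -0.07,"gripper": 0.15},
  {"tx": 0,"ty": 0,"tz": 0,"spin": -0.14,"gripper": 0.15},
  {"tx": 0,"ty": 0,"tz": 0,"spin": -0.21,"gripper": 0.15},
  {"tx": 0,"ty": 0,"tz": 0,"spin": -0.28,"gripper": 0.15},
  {"tx": 0,"ty": 0,"tz": 0,"spin": -0.35,"gripper": 0.15},
  {"tx": 0,"ty": 0,"tz": 0,"spin": -0.42,"gripper": 0.15},
  {"tx": 0,"ty": 0,"tz": 0,"spin": -0.5,"gripper": 0.15},
  {"tx": 0,"ty": 0,"tz": 0,"spin": -0.5,"gripper": 0.15},
  {"tx": 0,"ty": 0,"tz": 0,"spin": -0.5,"gripper": 0.15},
])

```text
time_s: 7.88
ee_pos: [0.5914, -0.0904, 0.0426]
tcp_rot: [180.0, -0.1, 104.7]
wrist_force: [0.6, -0.1, -0.7]
opening: 0.15
grasp_force: 0.0
```

Run:
```python
from h import *
tcp(); w=grab_frame("wrist"); s=grab_frame("side"); tcp()
cv2.imwrite("pics/w6.png",np.hstack([cv2.resize(w,(400,300)),cv2.resize(s[210:360,270:470],(400,300))])[:,:,::-1])
```

```text
t 7.88 tcp fix [  36.5 -106.6] z 42.6 yaw [ 1.7998e+02 -6.0000e-02  1.0466e+02] F [ 0.6 -0.1 -0.7] op 0.15
t 7.98 tcp fix [  36.5 -106.8] z 42.8 yaw [ 1.7999e+02 -2.0000e-02  1.0475e+02] F [ 0.2 -0.6  0.4] op 0.15
```

View pics/w6.png

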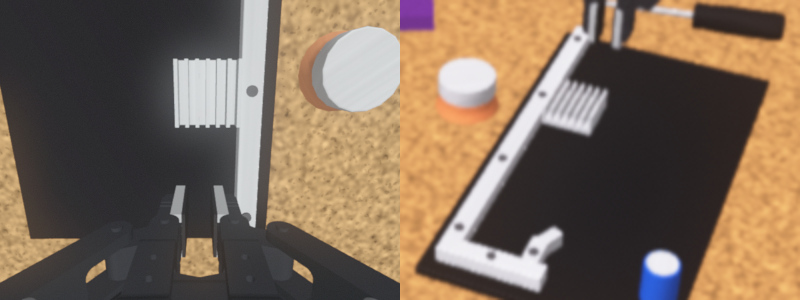

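In the wrist view (left) the heat sink still sits square on the rail at (205,93), with the fingers behind it at (200,215) and clear of the rail. I'll lower and start pushing along it.

Emit:
carry_out([
  {"tx": 0,"ty": 0.005,"tz": 0.07,"spin": 0,"gripper": 0.15},
  {"tx": 0,"ty": 0.005,"tz": 0.14,"spin": 0,"gripper": 0.15},
  {"tx": 0,"ty": 0.005,"tz": 0.18,"spin": 0,"gripper": 0.15},
  {"tx": 0,"ty": 0.005,"tz": 0.2,"spin": 0,"gripper": 0.15},
  {"tx": 0.04,"ty": 0.005,"tz": 0.2,"spin": 0,"gripper": 0.15},
  {"tx": 0.08,"ty": 0.005,"tz": 0.2,"spin": 0,"gripper": 0.15},
  {"tx": 0.12,"ty": 0.005,"tz": 0.2,"spin": 0,"gripper": 0.15},
  {"tx": 0.16,"ty": 0.005,"tz": 0.2,"spin": 0,"gripper": 0.15},
  {"tx": 0.2,"ty": 0.005,"tz": 0.2,"spin": 0,"gripper": 0.15},
  {"tx": 0.22,"ty": 0.005,"tz": 0.2,"spin": 0,"gripper": 0.15},
  {"tx": 0.24,"ty": 0.005,"tz": 0.2,"spin": 0,"gripper": 0.15},
  {"tx": 0.26,"ty": 0.005,"tz": 0.2,"spin": 0,"gripper": 0.15},
])

```text
time_s: 8.98
ee_pos: [0.5822, -0.0531, 0.0131]
tcp_rot: [180.0, 0.0, 104.9]
wrist_force: [0.4, 0.2, 1.4]
opening: 0.149
grasp_force: 0.3
```

Run:
```python
from h import *
tcp(); w=grab_frame("wrist"); s=grab_frame("side"); tcp()
cv2.imwrite("pics/w7.png",np.hstack([cv2.resize(w,(400,300)),cv2.resize(s[210:360,270:470],(400,300))])[:,:,::-1])
```

```text
t 8.98 tcp fix [ 37.2 -68.2] z 13.1 yaw [1.7998e+02 3.0000e-02 1.0492e+02] F [0.4 0.2 1.4] op 0.15
t 9.08 tcp fix [ 37.2 -67.6] z 13.0 yaw [ 1.7999e+02 -1.0000e-02  1.0497e+02] F [0.  0.5 0.3] op 0.15
```

View pics/w7.png

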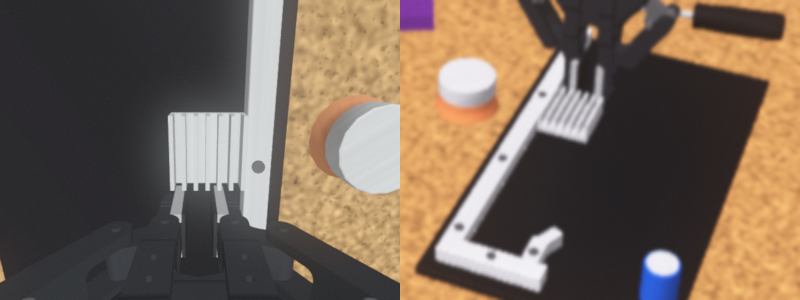

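The fingers now touch the rear of the heat sink (rear edge near (205,188)), which is still flush with the rail. I'm sliding it along with a slight bias towards the rail.

Emit:
carry_out([
  {"tx": 0.03,"ty": 0.002,"tz": 0,"spin": 0,"gripper": 0.15},
  {"tx": 0.06,"ty": 0.002,"tz": 0,"spin": 0,"gripper": 0.15},
  {"tx": 0.09,"ty": 0.003,"tz": 0,"spin": 0,"gripper": 0.15},
  {"tx": 0.12,"ty": 0.004,"tz": 0,"spin": 0,"gripper": 0.15},
  {"tx": 0.15,"ty": 0.005,"tz": 0,"spin": 0,"gripper": 0.15},
  {"tx": 0.18,"ty": 0.006,"tz": 0,"spin": 0,"gripper": 0.15},
  {"tx": 0.21,"ty": 0.007,"tz": 0,"spin": 0,"gripper": 0.15},
  {"tx": 0.24,"ty": 0.008,"tz": 0,"spin": 0,"gripper": 0.15},
  {"tx": 0.27,"ty": 0.009,"tz": 0,"spin": 0,"gripper": 0.15},
  {"tx": 0.3,"ty": 0.01,"tz": 0,"spin": 0,"gripper": 0.15},
  {"tx": 0.33,"ty": 0.01,"tz": 0,"spin": 0,"gripper": 0.15},
  {"tx": 0.35,"ty": 0.01,"tz": 0,"spin": 0,"gripper": 0.15},
])

```text
time_s: 10.08
ee_pos: [0.5698, -0.0011, 0.0129]
tcp_rot: [180.0, -0.0, 105.0]
wrist_force: [0.9, -0.3, -0.9]
opening: 0.147
grasp_force: 0.2
```

Run:
```python
from h import *
tcp(); w=grab_frame("wrist"); s=grab_frame("side"); tcp()
cv2.imwrite("pics/w8.png",np.hstack([cv2.resize(w,(400,300)),cv2.resize(s[210:360,270:470],(400,300))])[:,:,::-1])
```

```text
t 10.08 tcp fix [ 38.7 -14.8] z 12.9 yaw [ 1.7999e+02 -3.0000e-02  1.0498e+02] F [ 0.9 -0.3 -0.9] op 0.15
t 10.18 tcp fix [ 38.9 -14.5] z 13.0 yaw [ 1.7997e+02 -4.0000e-02  1.0501e+02] F [-0.   0.4 -0.2] op 0.15
```

View pics/w8.png

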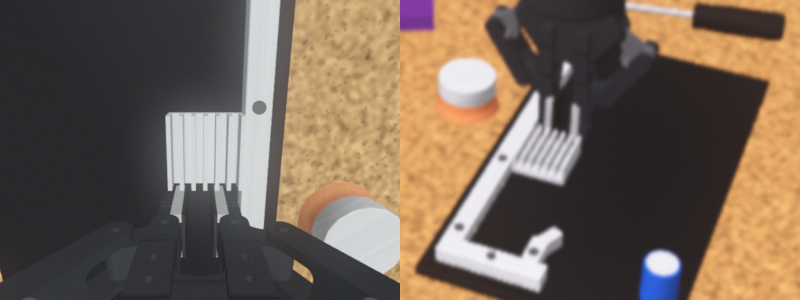

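The heat sink is still flush with the rail (right edge at column 243, rail face at 245). The pocket is ahead, so I'm continuing.

Emit:
carry_out([
  {"tx": 0.03,"ty": 0.0,"tz": 0,"spin": 0,"gripper": 0.15},
  {"tx": 0.06,"ty": 0.0,"tz": 0,"spin": 0,"gripper": 0.15},
  {"tx": 0.09,"ty": 0.001,"tz": 0,"spin": 0,"gripper": 0.15},
  {"tx": 0.12,"ty": 0.002,"tz": 0,"spin": 0,"gripper": 0.15},
  {"tx": 0.15,"ty": 0.003,"tz": 0,"spin": 0,"gripper": 0.15},
  {"tx": 0.18,"ty": 0.004,"tz": 0,"spin": 0,"gripper": 0.15},
  {"tx": 0.21,"ty": 0.005,"tz": 0,"spin": 0,"gripper": 0.15},
  {"tx": 0.24,"ty": 0.005,"tz": 0,"spin": 0,"gripper": 0.15},
  {"tx": 0.27,"ty": 0.005,"tz": 0,"spin": 0,"gripper": 0.15},
  {"tx": 0.3,"ty": 0.005,"tz": 0,"spin": 0,"gripper": 0.15},
  {"tx": 0.33,"ty": 0.005,"tz": 0,"spin": 0,"gripper": 0.15},
  {"tx": 0.35,"ty": 0.005,"tz": 0,"spin": 0,"gripper": 0.15},
])

```text
time_s: 11.18
ee_pos: [0.5569, 0.0498, 0.0129]
tcp_rot: [180.0, -0.0, 105.0]
wrist_force: [0.7, -0.4, 0.2]
opening: 0.149
grasp_force: 0.2
```

Emit:
carry_out([
  {"tx": 0.03,"ty": 0.0,"tz": 0,"spin": 0,"gripper": 0.15},
  {"tx": 0.06,"ty": 0.0,"tz": 0,"spin": 0,"gripper": 0.15},
  {"tx": 0.09,"ty": 0.0,"tz": 0,"spin": 0,"gripper": 0.15},
  {"tx": 0.12,"ty": 0.0,"tz": 0,"spin": 0,"gripper": 0.15},
  {"tx": 0.14,"ty": 0.0,"tz": 0,"spin": 0,"gripper": 0.15},
  {"tx": 0.16,"ty": 0.0,"tz": 0,"spin": 0,"gripper": 0.15},
  {"tx": 0.18,"ty": 0.0,"tz": 0,"spin": 0,"gripper": 0.15},
  {"tx": 0.2,"ty": 0.0,"tz": 0,"spin": 0,"gripper": 0.15},
  {"tx": 0.2,"ty": 0.0,"tz": 0,"spin": 0,"gripper": 0.15},
])

```text
time_s: 11.93
ee_pos: [0.5492, 0.0788, 0.013]
tcp_rot: [180.0, -0.0, 105.0]
wrist_force: [-0.4, 0.5, -0.2]
opening: 0.149
grasp_force: 0.0
```

Run:
```python
from h import *
tcp(); w=grab_frame("wrist"); s=grab_frame("side"); tcp()
cv2.imwrite("pics/w9.png",np.hstack([cv2.resize(w,(400,300)),cv2.resize(s[210:360,270:470],(400,300))])[:,:,::-1])
```

```text
t 11.93 tcp fix [39.5 67.8] z 13.0 yaw [ 1.7998e+02 -4.0000e-02  1.0499e+02] F [-0.4  0.5 -0.2] op 0.15
t 12.03 tcp fix [39.4 67.1] z 12.9 yaw [ 1.7999e+02 -1.0000e-02  1.0495e+02] F [-0.  -0.6  0.6] op 0.15
```

View pics/w9.png

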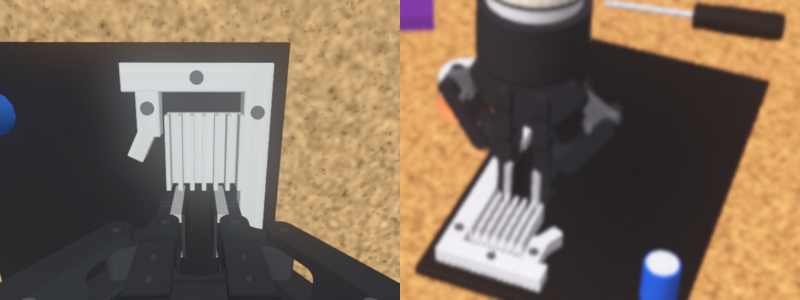

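The heat sink has entered the pocket (wrist view, centre (203,150)), square and on the rail side, with about 12 mm to go to the stop.

Emit:
carry_out([
  {"tx": 0.02,"ty": 0.0,"tz": 0,"spin": 0,"gripper": 0.15},
  {"tx": 0.04,"ty": 0.0,"tz": 0,"spin": 0,"gripper": 0.15},
  {"tx": 0.055,"ty": 0.0,"tz": 0,"spin": 0,"gripper": 0.15},
  {"tx": 0.07,"ty": 0.0,"tz": 0,"spin": 0,"gripper": 0.15},
  {"tx": 0.08,"ty": 0.0,"tz": 0,"spin": 0,"gripper": 0.15},
  {"tx": 0.08,"ty": 0.0,"tz": 0,"spin": 0,"gripper": 0.15},
  {"tx": 0.08,"ty": 0.0,"tz": 0,"spin": 0,"gripper": 0.15},
])

```text
time_s: 12.62
ee_pos: [0.5463, 0.0897, 0.0129]
tcp_rot: [180.0, -0.0, 105.0]
wrist_force: [-0.2, 0.2, -0.1]
opening: 0.149
grasp_force: 0.0
```

Emit:
carry_out([
  {"tx": 0.01,"ty": 0.0,"tz": 0,"spin": 0,"gripper": 0.15},
  {"tx": 0.02,"ty": 0.0,"tz": 0,"spin": 0,"gripper": 0.15},
  {"tx": 0.02,"ty": 0.0,"tz": 0,"spin": 0,"gripper": 0.15},
  {"tx": 0.02,"ty": 0.0,"tz": 0,"spin": 0,"gripper": 0.15},
])

```text
time_s: 12.95
ee_pos: [0.5462, 0.0898, 0.0129]
tcp_rot: [-180.0, 0.2, 104.8]
wrist_force: [2.1, -5.1, 1.1]
opening: 0.15
grasp_force: 2.7
```

Emit:
carry_out([
  {"tx": 0.01,"ty": 0.0,"tz": 0,"spin": 0,"gripper": 0.15},
  {"tx": 0.015,"ty": 0.0,"tz": 0,"spin": 0,"gripper": 0.15},
  {"tx": 0.015,"ty": 0.0,"tz": 0,"spin": 0,"gripper": 0.15},
  {"tx": 0.015,"ty": 0.0,"tz": 0,"spin": 0,"gripper": 0.15},
])

```text
time_s: 13.28
ee_pos: [0.5462, 0.0898, 0.013]
tcp_rot: [-179.9, 0.4, 104.7]
wrist_force: [2.8, -8.3, 1.7]
opening: 0.15
grasp_force: 4.2
```

It's firmly against the stop, with the force rising and no further motion. I'm backing straight off, then up and away.

Emit:
carry_out([
  {"tx": -0.05,"ty": 0.0,"tz": 0,"spin": 0,"gripper": 0.15},
  {"tx": -0.15,"ty": 0.0,"tz": 0,"spin": 0,"gripper": 0.15},
  {"tx": -0.3,"ty": 0.0,"tz": 0,"spin": 0,"gripper": 0.15},
  {"tx": -0.3,"ty": 0.0,"tz": -0.25,"spin": 0,"gripper": 0.15},
  {"tx": -0.3,"ty": 0.0,"tz": -0.5,"spin": 0,"gripper": 0.15},
  {"tx": -0.4,"ty": 0.0,"tz": -0.75,"spin": 0,"gripper": 0.15},
  {"tx": -0.6,"ty": 0,"tz": -0.9,"spin": 0,"gripper": 0.15},
  {"tx": -0.85,"ty": 0,"tz": -0.9,"spin": 0,"gripper": 0.15},
  {"tx": -1,"ty": 0,"tz": -0.9,"spin": 0,"gripper": 0.15},
  {"tx": -1,"ty": 0,"tz": -0.9,"spin": 0,"gripper": 0.15},
  {"tx": -1,"ty": 0,"tz": -0.9,"spin": 0,"gripper": 0.15},
])

```text
time_s: 14.2
ee_pos: [0.5836, -0.0518, 0.1477]
tcp_rot: [180.0, -0.0, 104.7]
wrist_force: [-0.4, 1.1, -0.5]
opening: 0.149
grasp_force: 0.0
```

Run:
```python
from h import *
tcp(); w=grab_frame("wrist"); s=grab_frame("side"); tcp(); sink()
cv2.imwrite("pics/w10.png",np.hstack([cv2.resize(w,(400,300)),cv2.resize(s[210:390,270:470],(400,360))[60:]])[:,:,::-1])
```

```text
t 14.2 tcp fix [ 38.9 -67.4] z 147.7 yaw [ 1.7998e+02 -3.0000e-02  1.0473e+02] F [-0.4  1.1 -0.5] op 0.15
t 14.3 tcp fix [ 39.2 -64.2] z 147.7 yaw [ 1.7999e+02 -1.1000e-01  1.0503e+02] F [0.8 0.6 0.2] op 0.15
94.5 fix [-78.8 120.2] [20.6 21.5] rel ang 22.1
1533.0 fix [36.1 54.3] [ 76.7 179.4] rel ang 0.1
152.5 fix [126.4 -20.1] [42.7 18.7] rel ang -6.1
```

View pics/w10.png

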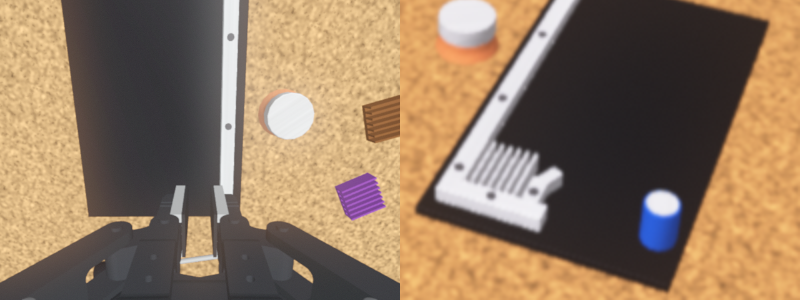

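The side view shows the heat sink at about (505,165), home in the corner with no gap at the stop. The capacitor and tin are unmoved and the arm is clear, so I'm handing in.

```bash
python3 -c "
from rig import order; print(order.job_done())"
```

```text
the job is handed in; nothing more can be done
None
```

I pushed the heat sink flat against the rail, slid it along into the corner pocket until it stopped against the end stop, backed the arm clear and handed the job in at about 14 s; the hand-in returned no verdict.

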